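# Jack up the front of a tabletop hob and hold it

### The job

Pick up the small lever jack with a light grip and set it flat on the counter with its round saddle centred under the marked lift point on the hob's front tab. Pump the handle: push it slowly fully down once to try the lift, let it come all the way back up under control so that the hob is set down gently, then push it slowly fully down again and finish while still holding it down with the hob's front raised. Do not touch or bump the hob with the arm or ram it with the jack, and leave the soap bottle, mill and mug alone.

Things in the scene. Friction and masses are not known exactly. Their poses are not given: they have to be found in the camera images.
- jack: Small lever jack, about 0.87 kg, loose. Origin: centre of its underside, below the middle of its grip housing; x points from handle to saddle, z up. Dark steel base plate 160 x 70 x 8 mm, from x = -85 to +75 mm. The saddle stands at x = +55 mm, on a 24 mm sleeve; the handle rises towards -x from a pin along y at x = -18, z = 50 mm.
- grip (a point): Middle of the jack's grey plastic grip housing, 40 mm above the jack's underside, over its origin. The housing is 48 (x) x 34 (y) mm, from z = 8 to 56 mm: pick the jack up here from above, fingers closing along the jack's y. Grip with 20 to 50 N; it cracks if the two fingers together press with more than 140 N.
- saddle (a point): Centre of the top face of the jack's saddle, a flat steel disc 30 mm across, at x = +55, y = 0 in the jack frame; 38 mm above the counter when the handle is up, 62 mm when it is fully down.
- paddle (a point): Centre of the top face of the black paddle (60 long, 36 wide, 12 mm thick) at the handle's end: 135 mm from the pin along the handle and 6 mm above its middle line. Handle up: it slopes up at 0.46 rad towards -x, this point at x = -136, z = 115 mm in the jack frame; fully down: almost level, x = -153, z = 59 mm. Press here from above, following the arc.
- jack_handle (a joint): Handle angle of the jack: 0 = up (spring and load return it there), 0.44 rad = fully down against its stop. The saddle rises 24 mm over the stroke, in proportion; it meets the tab at about half stroke. Pushing at the paddle takes about 2 N before that, then 8 to 13 N.
- hob: Tabletop hob, steel with black top, 300 (x) x 360 (y) mm, top 81 mm above the counter (two knobs to 94 mm), underside 30 mm above it. Origin on the counter, on its middle line, 35 mm in front of its front face; x points from its front (with knobs and tab, facing the robot) to its back, y to the left as seen from the robot. Its rear foot rail is fixed; the front tips up.
- lift_pad (a point): Lift point on the underside of a flat steel tab (60 mm out from the hob's front face, 50 wide, 5 thick), 50 mm above the counter at rest, 62 mm when jacked fully. It lies at x = 0, y = +50 mm in the hob frame, 25 mm in from the tab's front edge, and is marked on the tab's top by a raised round boss 28 mm across. Axes as the hob's; the jack goes in along +x.
- soap: Green bottle, 60 mm across, 150 mm high, loose; origin under its centre. Bystander.
- mill: Steel pepper mill, 54 mm across, 110 mm high, loose; origin under its centre. Bystander.
- mug: White mug, 80 mm across, 90 mm high, loose; origin under its centre. Bystander.

How it is judged:
By the outcome, as a careful person would: the job done as asked, in the order asked, and still so for the second after the job is handed in, while the arm keeps its last pose, push and grip.
It also fails if it takes over 72 s, if anything falls off the work surface, if the arm or the gripper's body presses on something with over 40 N, if the wrist force passes 120 N, or if a joint passes its speed limit or range.

### The arm

A 7-joint arm with a two-finger parallel gripper is mounted at the origin on the work surface. World frame = base frame: x ahead of the robot, y to its left, z up, the work surface at z = 0. Lengths are in m, angles in rad, forces in N, time in s.
With the tool pointing down it reaches from about 0.35 to 0.9 m from the base axis. Payload 8.1 kg.
Tool frame: the origin (TCP) lies midway between the tips of the shut fingers; the grasp point (between the pads) lies 19 mm behind it (arm.tcp_to_grasp is the distance from the TCP to the grasp point, in m); z points along the fingers, y is the line along which they close (so a half turn about z gives the same grasp; the last joint's range is limited). The gripper opens to 85 mm and grips with 20 to 120 N. Pads are 22 mm wide; open, the fingers measure 114 mm over their backs; the gripper's body (76 mm by 85 mm) begins 54 mm behind the grasp point. The pads swing forward as they close: fully open they stand 13 mm farther back than shut.
Start: joints at [1.221, 0.434, 0.025, 1.573, -0.012, 1.134, -0.075], TCP at [0.153, -0.606, 0.231] pointing down, gripper open.
Joint ranges: [-2.62, 2.62], [-0.44, 2.09], [-1.27, 1.32], [0.08, 2.57], [-1.32, 4.46], [0.12, 2], [-2.74, 2.74]. Speed limits (rad/s): [2.22, 2.22, 3.01, 3.01, 3.14, 3.14, 3.14].

### API

Orientations are given as a unit quaternion [w, x, y, z].
In Python, from bench import arm gives the robot as it stands. Calls block until the motion is done:
- arm.reach(position, orientation): joint-space move of the TCP to a pose.
- arm.servo_line(position, rotation=None, speed=0.15): straight line of the TCP; rotation=None keeps the orientation; speed is the mean speed in m/s.
- arm.movej(angles): joint-space move.
- arm.command_gripper(opening, newtons=None): opening from 0.0 (shut) to 1.0 (fully open); newtons is the grip in N (None keeps the last); returns when the fingers have stopped.
- arm.pause(seconds).
- arm.inverse_kinematics(position, orientation): joint angles nearest the present ones, or None.
- arm.camera(name): name is "scene" or "top" or "wrist"; returns the picture (400x640x3 uint8, red, green, blue); there is no depth.
- arm.get_calibration(name): a dict with "mtx" (3x3 intrinsics, pixels), "extrinsics" (4x4, takes a point from world to camera coordinates); the wrist camera has in their place "mount" (4x4, takes a point from camera to tool coordinates, whose origin is the TCP and whose axes are the flange's). Camera axes: x right, y up, looking along -z (the intrinsics and any distortion apply to the point x, -y, -z); pixel columns grow to the right and rows downward; lengths in m; the calibration is good to about 2 mm. A picture is of the moment at which its call begins: read the wrist's pose just before it. get_calibration takes no time and is no camera call.
A pose or a line that the arm cannot do raises arm.PlanningError and nothing moves.
- arm.hand_in(): hands the job in; it is judged then, once.
Readings, each from a call of its own:
- arm.current_clock(): time.
- arm.current_joint_pos(): joint angles.
- arm.current_joint_vel(): joint speeds.
- arm.current_tau(): joint torques, N m.
- arm.current_tool_pos(): TCP position.
- arm.current_eef_rot(): TCP orientation.
- arm.current_force(): force on the tool from outside, world axes, zero at the start.
- arm.current_torque(): the same for the moment, N m.
- arm.current_finger_gap(): opening from 0.0 (shut) to 1.0 (fully open).
- arm.current_grasp_force(): force on a finger pad.
Only numpy, scipy, OpenCV 4.12 (cv2) and the standard library are available. Lean on these libraries where they do the work, as an engineer would, in place of code of your own. Each camera call takes 0.05 s, during which the arm holds its last target. There are 200 camera calls.

## Working session

There is one attempt and no reset: what is moved stays moved. The work goes in short steps, each a Python script; the robot and the scene stay as the last script left them, time stands still between calls to the robot, and variables do not carry over. Pictures are saved under pics/ and viewed, at most 10 in all, crops included, and the job is handed in when it is done.

```bash
mkdir -p pics; ls
python3 - <<'E'
from bench import arm
import cv2,numpy as np
for n in("scene","top"):
    cv2.imwrite(f"pics/{n}0.png",arm.camera(n)[:,:,::-1])
    c=arm.get_calibration(n);print(n,{k:np.round(v,4).tolist() if not isinstance(v,str) else v for k,v in c.items()})
c=arm.get_calibration("wrist");print({k:np.round(v,4).tolist() for k,v in c.items()})
print(arm.current_eef_rot(),arm.current_clock(),arm.tcp_to_grasp)
E
```

```text
pics
scene {'mtx': [[466.6018, 0.0, 313.6903], [0.0, 466.6018, 191.9764], [0.0, 0.0, 1.0]], 'extrinsics': [[0.1729, 0.9848, 0.017, -0.0791], [-0.7468, 0.1198, 0.6542, 0.3122], [0.6422, -0.1258, 0.7562, -1.8272], [0.0, 0.0, 0.0, 1.0]]}
top {'mtx': [[495.8818, 0.0, 322.6353], [0.0, 495.8818, 200.9963], [0.0, 0.0, 1.0]], 'extrinsics': [[-0.0263, -0.9996, 0.0143, -0.0028], [0.9907, -0.0241, 0.1336, -0.4946], [-0.1332, 0.0177, 0.9909, -1.2885], [0.0, 0.0, 0.0, 1.0]]}
{'mtx': [[280.278, 0.0, 314.1618], [0.0, 280.278, 202.951], [0.0, 0.0, 1.0]], 'mount': [[0.0008, 0.9628, 0.2701, 0.0681], [1.0, -0.0005, -0.001, 0.001], [-0.0008, 0.2701, -0.9628, -0.1425], [0.0, 0.0, 0.0, 1.0]]}
[-6.67575848e-04  9.92400343e-01  1.23049168e-01 -1.27710370e-04] 0.1 0.0187
```

View pics/scene0.png

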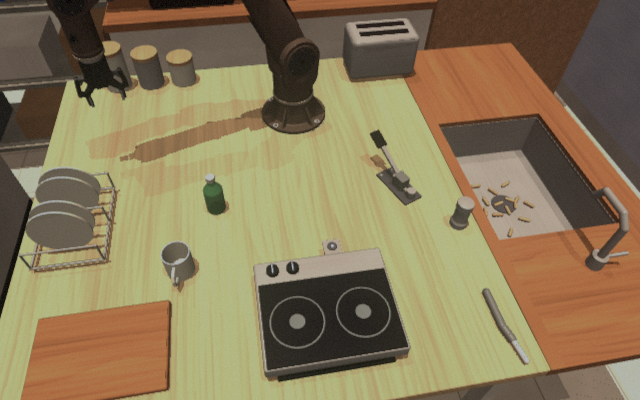

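View pics/top0.png

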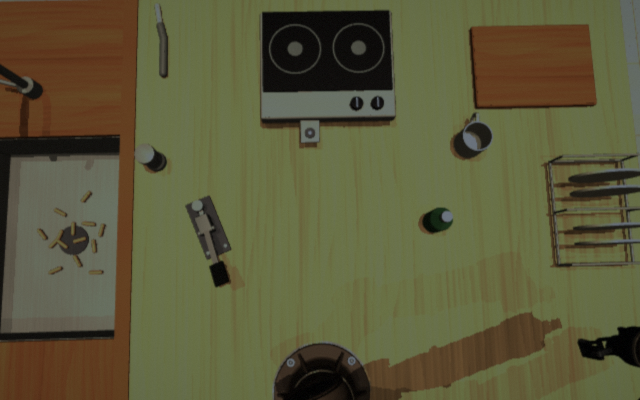

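The scene view shows the jack near (400,180) and the hob tab near (332,247). The top view shows the jack saddle at about (197,206), the paddle at (220,273) and the boss at (310,132). Next I'll enlarge these areas.

Run:
```python
import cv2,numpy as np
t=cv2.imread("pics/top0.png");s=cv2.imread("pics/scene0.png")
def c(i,x,y,w,h):return cv2.convertScaleAbs(cv2.resize(i[y:y+h,x:x+w],(400,int(h*400/w)),interpolation=cv2.INTER_CUBIC),alpha=1.3,beta=15)
a=c(t,170,190,80,100)   # x5
b=np.vstack([c(t,270,90,100,60),c(s,300,235,80,52)]) # x4, x5
b=b[:500]; 
cv2.imwrite("pics/crop1.png",np.hstack([a,b]))
print(a.shape,b.shape)
```

```text
(500, 400, 3) (500, 400, 3)
```

View pics/crop1.png

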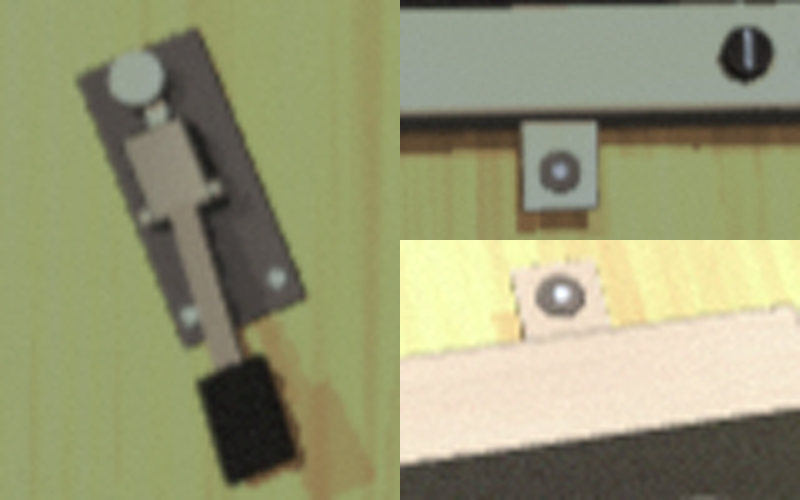

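The enlarged crop shows, in top-image pixels:
- **Jack:** saddle centre (197.4,205.4), plate corners (185.6,205.2), (209.4,195.6), (231.2,249.4) and (207.4,259.6), paddle centre (219.4,274).
- **Hob:** boss (309.8,132.8) in the top view and (332,246.2) in the scene view.

```bash
cat > h.py <<'E'
from bench import arm
import numpy as np,cv2
from scipy.spatial.transform import Rotation as R
def world(cam,px,z,T=None):
    c=arm.get_calibration(cam);K=np.array(c["mtx"])
    M=np.linalg.inv(c["extrinsics"]) if T is None else T   # cam->world
    r=np.linalg.solve(K,[px[0],px[1],1.]);d=M[:3,:3]@[r[0],-r[1],-1.];o=M[:3,3]
    return o+d*(z-o[2])/d[2]
def wristT():
    T=np.eye(4);q=arm.current_eef_rot();T[:3,:3]=R.from_quat(np.roll(q,-1)).as_matrix();T[:3,3]=arm.current_tool_pos()
    return T@np.array(arm.get_calibration("wrist")["mount"])
def quat(yaw): # tool down; tool x axis at world angle yaw
    c,s=np.cos(yaw),np.sin(yaw)
    return np.roll(R.from_matrix(np.array([[c,s,0],[s,-c,0],[0,0,-1]])).as_quat(),1)
E
python3 - <<'E'
from h import *
np.set_printoptions(precision=4,suppress=True)
s=world("top",(197.4,205.4),.038);p=world("top",(219.4,274),.115);print("saddle",s,"paddle",p)
d=s-p;yaw=np.arctan2(d[1],d[0]);print("dist",np.hypot(*d[:2]),"yaw",yaw)
C=[world("top",q,.008) for q in((185.6,205.2),(209.4,195.6),(231.2,249.4),(207.4,259.6))]
f=(C[0]+C[1])/2;b=(C[2]+C[3])/2;e=f-b;y2=np.arctan2(e[1],e[0]);print("plate",np.hypot(*e[:2]),y2)
u=e/np.linalg.norm(e);print("origin plate",(f+b)/2+.005*u,"from saddle",s-.055*u,"paddle",p+.136*u)
print("boss top",world("top",(309.75,132.75),.058),"scene",world("scene",(332,246.2),.058))
print("scene saddle",world("scene",(401,175),.038))
H=[world("top",q,.081) for q in((262,11),(390,11),(395,119),(261,121))];print(H)
print(quat(y2))
for a in(y2,y2+np.pi/2): print(arm.inverse_kinematics(((f+b)/2)[:2].tolist()+[.2],quat(a)))
E
```

```text
saddle [0.49  0.316 0.038] paddle [0.3096 0.243  0.115 ]
dist 0.1946282455231572 yaw 0.38420987468308687
plate 0.1586459413571979 0.3813605747262898
origin plate [0.4386 0.2952 0.008 ] from saddle [0.439  0.2955 0.038 ] paddle [0.4358 0.2936 0.115 ]
boss top [0.6752 0.0146 0.058 ] scene [0.6808 0.0134 0.058 ]
scene saddle [0.4237 0.3025 0.038 ]
[array([1.0099, 0.1358, 0.081 ]), array([ 1.0035, -0.2109,  0.081 ]), array([ 0.701 , -0.2107,  0.081 ]), array([0.7033, 0.1414, 0.081 ])]
[0.     0.9819 0.1895 0.    ]
[ 0.1528  0.62   -1.2637  1.7958  0.6335  1.2102 -2.4895]
[-0.0311  0.4509 -0.9034  1.8076  0.3991  1.0777 -0.6984]
```

Run:
```python
from h import *
np.set_printoptions(precision=4,suppress=True)
arm.reach([.66,.015,.24],quat(-.01))
print(arm.current_clock(),arm.current_joint_pos(),arm.current_tool_pos())
T=wristT();np.save("Tw1.npy",T);im=arm.camera("wrist");cv2.imwrite("pics/w1.png",im[:,:,::-1])
print(arm.current_force())
y=.382;q=arm.inverse_kinematics([.4387,.2953,.2],quat(y));print(q)
```

```text
2.925 [ 0.1668  0.5267 -0.426   1.4376  0.2233  1.2253 -1.8662] [0.6601 0.0137 0.2399]
[-0.0043 -0.4911 -0.1826]
[-0.2065  0.3868 -0.6424  1.8088  0.2662  1.0334 -2.14  ]
```

View pics/w1.png

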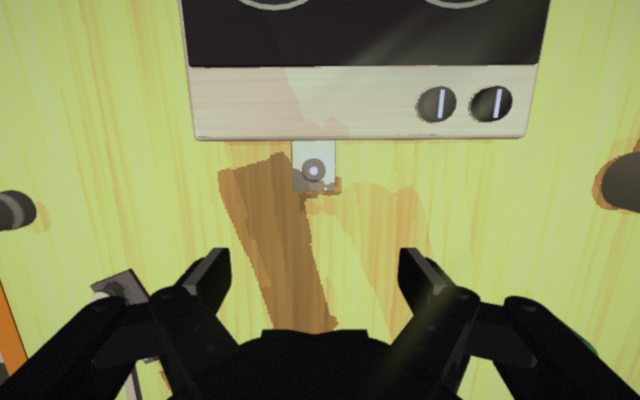

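The wrist view shows the boss at (314,171), the tab's front edge at row 191 between columns 293 and 336, and the hob's front edge from (194,138) to (527,138).

Run:
```python
from h import *
np.set_printoptions(precision=4,suppress=True)
T=np.load("Tw1.npy")
print("boss",world("wrist",(314,171),.058,T),"tabfront",world("wrist",(293,191),.055,T),world("wrist",(336,191.5),.055,T))
a,b=[world("wrist",p,.081,T) for p in((194,136.5),(527,136.5))];print(a,b,np.arctan2(-(a-b)[0],(a-b)[1]))
a,b=[world("wrist",p,.081,T) for p in((190,66.5),(541,65))];print(a,b,np.arctan2(-(a-b)[0],(a-b)[1]))
# top view edge fit: dark gap line below front panel
for u0,u1 in((265,298),(322,392)):pass
g=cv2.cvtColor(cv2.imread("pics/top0.png"),6).astype(float)
P=[]
for u in list(range(266,345,3)):
    col=np.diff(g[85:100,u]) ;P.append(world("top",(u,85+.5+np.sum(np.arange(14)*np.maximum(col,0))/np.sum(np.maximum(col,0))),.081))
P=np.array(P);k=np.polyfit(P[:,1],P[:,0],1);print("top edge yaw",-k[0],np.std(P[:,0]-np.polyval(k,P[:,1])))
# go to jack
y=.382
arm.reach([.4387,.2953,.16],quat(y));print(arm.current_clock(),arm.current_joint_pos(),arm.current_tool_pos())
T=wristT();np.save("Tw2.npy",T);cv2.imwrite("pics/w2.png",arm.camera("wrist")[:,:,::-1])
```

```text
boss [0.6761 0.0122 0.058 ] tabfront [0.6518 0.0377 0.055 ] [ 0.6506 -0.0139  0.055 ]
[0.7175 0.1374 0.081 ] [ 0.7137 -0.2115  0.081 ] -0.01086957502448178
[0.7844 0.1329 0.081 ] [ 0.7822 -0.212   0.081 ] -0.0066224325105201124
top edge yaw -0.002511865556599928 0.0003919521097571312
4.3417 [-0.2245  0.4307 -0.6222  1.8565  0.3049  0.9498 -2.1748] [0.4403 0.2943 0.1602]
```

View pics/w2.png

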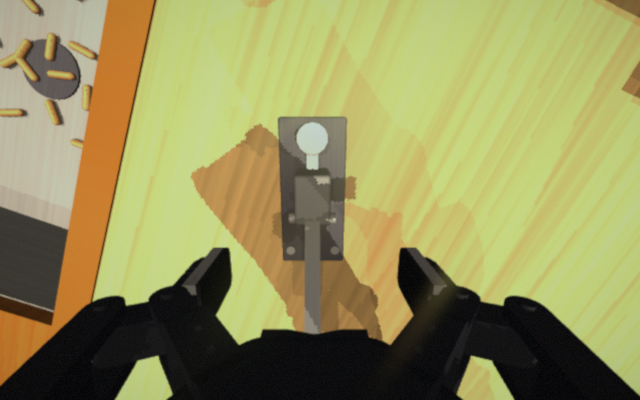

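The wrist view shows the saddle at (312,138) and the plate corners at (278,117), (347,117), (344,260) and (283,260). The jack is aligned with the tool.

Run:
```python
from h import *
np.set_printoptions(precision=4,suppress=True)
T=np.load("Tw2.npy");w=lambda p,z:world("wrist",p,z,T)
s=w((312,138),.038);C=[w(p,.008) for p in((278,117),(347,117),(344,260),(283,260))]
f=(C[0]+C[1])/2;b=(C[2]+C[3])/2;e=f-b;y=np.arctan2(e[1],e[0]);u=e/np.linalg.norm(e)
o1=(f+b)/2+.005*u;o2=s-.055*u;print(np.linalg.norm(e),y,o1,o2)
o=(o1+o2)/2*.5+np.array([.4387,.2953,0])*.5;y=.5*(y+.382);print("use",o,y)
arm.servo_line([o[0],o[1],.06],quat(y),speed=.1);p=arm.current_tool_pos();print(p)
arm.pause(.4);p=arm.current_tool_pos();print(p,arm.current_force())
e=np.array([o[0],o[1]])-p[:2]
arm.servo_line([o[0]+e[0],o[1]+e[1],.0225],quat(y),speed=.06)
arm.pause(.3);print(arm.current_tool_pos(),arm.current_force(),R.from_quat(np.roll(arm.current_eef_rot(),-1)).as_matrix())
arm.command_gripper(.3,30);print(arm.current_finger_gap(),arm.current_grasp_force(),arm.current_force(),arm.current_tool_pos(),arm.current_clock())
```

```text
0.15836173433479234 0.3855836733031792 [0.4413 0.2946 0.008 ] [0.441 0.295 0.038]
use [0.4399 0.295  0.0115] 0.3837918366515896
[0.4403 0.2954 0.0606]
[0.44   0.295  0.0602] [-0.9173 -0.8279 -0.3132]
[0.44   0.2951 0.0228] [-0.4353 -0.5953 -0.0902] [[ 0.9273  0.3743  0.0005]
 [ 0.3743 -0.9273  0.0003]
 [ 0.0005 -0.0001 -1.    ]]
0.39316307619450236 31.438872814178467 [-0.9837  0.6677  4.1652] [0.4398 0.2956 0.0228] 7.5417
```

Run:
```python
from h import *
np.set_printoptions(precision=4,suppress=True)
p=arm.current_tool_pos();q=arm.current_eef_rot()
arm.servo_line([.44,.2951,.085],q,speed=.06)
print(arm.current_finger_gap(),arm.current_grasp_force(),arm.current_force())
arm.servo_line([.52,.0131,.085],quat(-.006),speed=.1)
arm.servo_line([.54,.0131,.029],quat(-.006),speed=.05);arm.pause(.4)
print(arm.current_clock(),arm.current_tool_pos(),arm.current_joint_pos(),arm.current_force(),arm.current_finger_gap())
T=wristT();np.save("Tw3.npy",T);cv2.imwrite("pics/w3.png",arm.camera("wrist")[:,:,::-1]);cv2.imwrite("pics/t3.png",arm.camera("top")[:,:,::-1])
a=cv2.imread("pics/w3.png");b=cv2.imread("pics/t3.png")
cv2.imwrite("pics/c3.png",np.hstack([cv2.resize(a[0:240,240:400],(400,600),interpolation=2),cv2.resize(b[100:250,260:360],(400,600),interpolation=2)]))
```

```text
0.3963087393987835 30.682212710380554 [ 1.2621 -0.3221 -8.5523]
13.5583 [0.54   0.0131 0.0291] [ 0.1756  0.5935 -0.4127  1.9538  0.3705  0.668  -2.0454] [-0.177  -0.1611 -8.9829] 0.39273166558307704
```

View pics/c3.png

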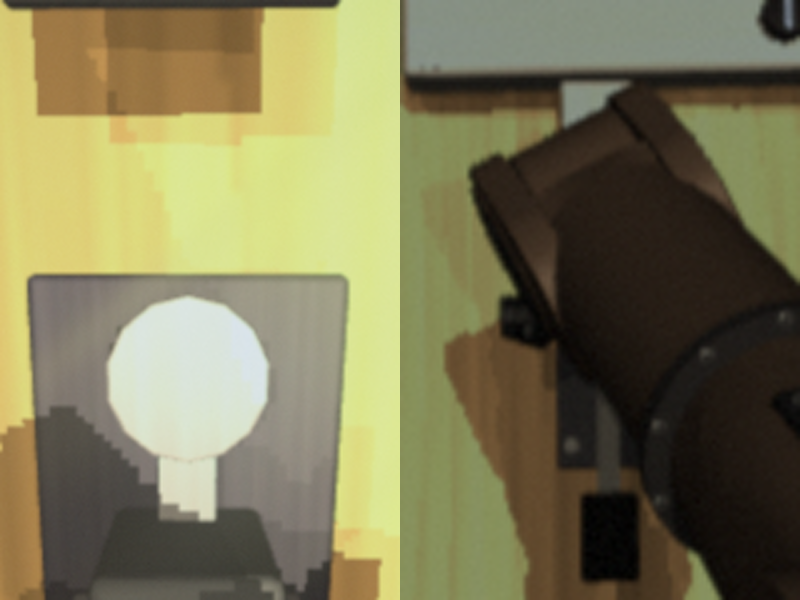

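The wrist crop shows the saddle at (315.2,151.2). The tab's lower front edge is at row 3, between columns about 242 and 376.

Run:
```python
from h import *
np.set_printoptions(precision=4,suppress=True)
T=np.load("Tw3.npy");w=lambda p,z:world("wrist",p,z,T)
print("saddle",w((315.2,151.2),.0443))
print("tab lower front edge",w((242,3),.05),w((376,3),.05)," upper:",w((242,3),.055),w((376,3),.055))
C=[w(p,.0143) for p in((240+28/2.5,275/2.5),(240+348/2.5,275/2.5))];print("plate front",C)
a=cv2.imread("pics/w3.png")[0:6,225:395].mean(2)
print(a[0].astype(int),a[2].astype(int))
```

```text
saddle [0.5968 0.0111 0.0443]
tab lower front edge [0.6524 0.0384 0.05  ] [ 0.6521 -0.0119  0.05  ]  upper: [0.6506 0.0373 0.055 ] [ 0.6503 -0.011   0.055 ]
plate front [array([0.6159, 0.045 , 0.0143]), array([ 0.6156, -0.0232,  0.0143])]
[168 169 168 169 170 169 170 171 172 172 174 175 176 176 174 154  99  62
  59  57  58  58  57  57  57  56  58  56  58  58  58  58  57  58  56  58
  58  58  57  58  56  57  55  56  56  56  57  57  58  57  56  54  55  53
  55  57  58  58  60  58  57  58  56  56  56  58  57  59  59  59  58  58
  56  57  57  55  56  56  56  57  56  57  56  58  57  56  57  56  56  57
  57  57  56  56  56  55  57  57  56  58  57  57  57  56  58  55  56  55
  55  56  56  56  56  56  56  54  53  54  53  51  54  56  54  54  55  54
  53  51  52  54  53  53  54  54  54  54  54  53  54  54  53  54  53  52
  54  54  53  54  52  59 102 159 192 196 196 195 194 195 194 195 193 194
 194 193 194 193 192 193 193 192] [167 168 170 169 170 170 170 173 171 173 173 176 176 176 177 176 164 131
  79  59  52  52  52  54  53  51  51  51  51  51  49  50  51  50  50  55
  54  51  52  51  49  51  52  51  54  54  54  52  53  52  51  50  51  53
  52  55  53  53  52  54  52  53  52  51  54  54  54  53  51  54  53  52
  53  51  54  52  52  53  52  53  52  51  52  52  51  53  55  52  52  55
  54  53  53  53  55  53  54  55  55  52  53  53  53  53  51  52  51  53
  54  53  53  53  53  53  55  54  52  56  55  56  60  66  68  68  67  68
  66  68  68  66  68  69  69  68  68  67  66  68  68  67  68  68  69  69
  68  69  69  70  85 122 166 193 195 195 195 196 195 193 193 194 195 193
 194 193 194 193 193 193 193 193]
```

The saddle sits about 2 mm to the right of the tab's centre, so I'll correct that during insertion, then set the jack down.

Run:
```python
from h import *
np.set_printoptions(precision=4,suppress=True)
X,Y=.6203,.0148;Q=quat(-.006)
arm.servo_line([.555,Y,.028],Q,speed=.04)
arm.servo_line([X,Y,.028],Q,speed=.04);arm.pause(.4);p=arm.current_tool_pos();print(p,arm.current_force())
z=.0255
while z>.0205:
    arm.servo_line([2*X-p[0],2*Y-p[1],z],Q,speed=.03);arm.pause(.15);f=arm.current_force()[2];print(z,f)
    if f>-3:break
    z-=.0012
print(arm.current_tool_pos(),arm.current_clock())
T=wristT();np.save("Tw4.npy",T);cv2.imwrite("pics/w4.png",arm.camera("wrist")[:,:,::-1])
arm.command_gripper(.75);arm.pause(.2);print(arm.current_finger_gap(),arm.current_force(),arm.current_tool_pos(),arm.current_clock())
arm.servo_line([X,Y,.14],Q,speed=.1);arm.pause(.2)
print(arm.current_clock())
T=wristT();np.save("Tw5.npy",T);cv2.imwrite("pics/w5.png",arm.camera("wrist")[:,:,::-1])
a=cv2.imread("pics/w5.png")
cv2.imwrite("pics/c5.png",cv2.resize(a[0:300,220:420],(400,600),interpolation=2))
```

```text
[0.6203 0.0148 0.028 ] [ 0.5846  0.3794 -9.2866]
0.0255 -7.7227275294631745
0.0243 -9.051280570265131
0.0231 -8.733435766801954
0.0219 6.108649803106269
[0.6205 0.0148 0.0228] 17.9667
0.751855234927304 [-0.0957  1.0675  0.0909] [0.6204 0.0148 0.0219] 18.6167
20.15
```

View pics/c5.png

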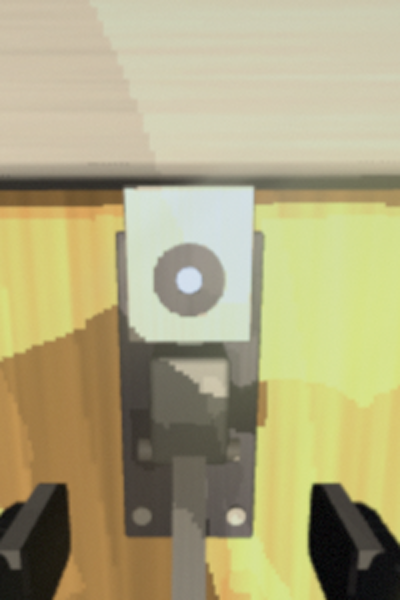

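The crop shows the boss at (314.5,140), plate front corners at (278.5,116) and (351.5,116), and rear corners at (282.5,268.5) and (346.5,268.5). The jack stands square under the tab.

Run:
```python
from h import *
np.set_printoptions(precision=4,suppress=True)
T=np.load("Tw5.npy");w=lambda p,z:world("wrist",p,z,T)
C=[w(p,.008) for p in((278.5,116),(351.5,116),(346.5,268.5),(282.5,268.5))]
f=(C[0]+C[1])/2;b=(C[2]+C[3])/2;e=f-b;u=e/np.linalg.norm(e);print(np.linalg.norm(e),np.arctan2(u[1],u[0]),"saddle via plate",f-.02*u,b+.14*u,(f+b)/2+.06*u)
print("boss",w((314.5,140),.058),"tab front",w((283.5,171),.055),w((345,171),.055))
# reachability of the pressing arc, tilted with the handle
J=np.array([.6204,.0148,0]);J[:2]+=[.0015,-.0018];yaw=-.006
def pose(th,tilt):
    ph=.46-th;x=-.018-.135*np.cos(ph)+.006*np.sin(ph);z=.05+.135*np.sin(ph)+.006*np.cos(ph)
    p=J+R.from_euler('z',yaw).apply([x,0,z]);q0=R.from_quat(np.roll(quat(yaw),-1))
    r=R.from_euler('z',yaw)*R.from_euler('y',tilt*ph)*R.from_euler('z',-yaw)*q0
    return p,np.roll(r.as_quat(),1),r
for t in(0,1):
  for th in(-.05,0,.22,.44):
    p,q,r=pose(th,t);print(t,th,p,-r.as_matrix()[:,2],arm.inverse_kinematics(p,q))
```

```text
0.15834715744801306 -0.007807200484528573 saddle via plate [0.6758 0.0125 0.008 ] [0.6774 0.0124 0.008 ] [0.6766 0.0125 0.008 ]
boss [0.6766 0.013  0.058 ] tab front [0.6519 0.0383 0.055 ] [ 0.6516 -0.0118  0.055 ]
0 -0.05 [0.489  0.0138 0.1211] [-0.  0.  1.] [ 0.2523  0.3988 -0.5001  1.9978  0.2608  0.8068 -1.9736]
0 0 [0.4856 0.0138 0.1153] [-0.  0.  1.] [ 0.2499  0.4023 -0.498   2.0115  0.2663  0.7903 -1.9804]
0 0.22 [0.4742 0.0139 0.0879] [-0.  0.  1.] [ 0.234   0.4274 -0.4826  2.0641  0.2974  0.7162 -2.0149]
0 0.44 [0.469  0.0139 0.0587] [-0.  0.  1.] [ 0.2091  0.4666 -0.4564  2.1014  0.337   0.643  -2.0543]
1 -0.05 [0.489  0.0138 0.1211] [ 0.4882 -0.0029  0.8727] [ 0.1878  0.7004 -0.4571  1.589   0.1682  1.416  -1.8922]
1 0 [0.4856 0.0138 0.1153] [ 0.4439 -0.0027  0.8961] [ 0.1965  0.6714 -0.4633  1.6409  0.1772  1.3453 -1.8985]
1 0.22 [0.4742 0.0139 0.0879] [ 0.2377 -0.0014  0.9713] [ 0.2242  0.5585 -0.4805  1.8653  0.2277  1.0218 -1.942 ]
1 0.44 [0.469  0.0139 0.0587] [ 0.02   -0.0001  0.9998] [ 0.2121  0.4764 -0.46    2.0842  0.3269  0.6705 -2.0431]
```

Boss and saddle agree to within about 1 mm. Next I'll shut the gripper, move over the paddle and do the first press.

```bash
cat >> h.py <<'E'
J=np.array([.6217,.0134,0]);yaw=-.006
def pose(th,off=0):
    ph=.46-th;x=-.018-.135*np.cos(ph)+.006*np.sin(ph);z=.05+.135*np.sin(ph)+.006*np.cos(ph)
    Z=R.from_euler('z',yaw);q0=R.from_quat(np.roll(quat(yaw),-1))
    r=Z*R.from_euler('y',ph)*Z.inv()*q0
    return J+Z.apply([x,0,z])-off*r.as_matrix()[:,2],np.roll(r.as_quat(),1)
def go(th,off=0,speed=.025):
    p,q=pose(th,off);arm.servo_line(p,q,speed=speed)
def stat(th):
    f=arm.current_force();p=arm.current_tool_pos();print(f"th {th:.3f} F {np.round(f,1)} dp {np.round((p-pose(th)[0])*1e3,1)} t {arm.current_clock():.1f}",flush=True);return f
def press(a=.0):
    for th in np.arange(a,.441,.055): go(th);f=stat(th)
    while f[2]<18 and th<.52: th+=.012;go(th);arm.pause(.15);f=stat(th)
    return th
E
python3 - <<'E'
from h import *
Q=quat(yaw)
arm.servo_line([.6,.0148,.2],Q,speed=.12);arm.command_gripper(0.0)
go(0,.06,.12);go(0,.012,.06);arm.pause(.3);stat(0)
go(0,.003);arm.pause(.2);stat(0)
print("end",press())
cv2.imwrite("pics/s6.png",arm.camera("scene")[:,:,::-1]);cv2.imwrite("pics/w6.png",arm.camera("wrist")[:,:,::-1])
a=cv2.imread("pics/s6.png");b=cv2.imread("pics/w6.png")
cv2.imwrite("pics/c6.png",np.hstack([cv2.resize(a[140:290,270:430],(400,375)),cv2.resize(b[0:375,120:520],(400,375))]))
E
```

```text
th 0.000 F [ 0.4 -0.1 -1. ] dp [ 5.5 -0.  10.9] t 23.7
th 0.000 F [-0.2  1.2  1.3] dp [1.4 0.  2.8] t 24.4
th 0.000 F [1.2 0.3 0.6] dp [ 0.1  0.  -0. ] t 24.6
th 0.055 F [ 0.2 -0.2  1.4] dp [-0.2 -0.   0.3] t 25.1
th 0.110 F [-0.1 -0.3  1.8] dp [-0.1 -0.   0.2] t 25.6
th 0.165 F [-0.3  0.5  1.9] dp [-0.1  0.   0.2] t 26.0
th 0.220 F [1.2 0.4 1.8] dp [0.4 0.  0.3] t 26.4
th 0.275 F [-0.   0.7  8. ] dp [0.5 0.  0.6] t 26.9
th 0.330 F [0.5 0.1 8.9] dp [0.5 0.  0.6] t 27.4
th 0.385 F [-0.4 -0.6  9. ] dp [0.4 0.1 0.5] t 27.8
th 0.440 F [-0.4  0.3  9. ] dp [0.4 0.  0.5] t 28.2
th 0.452 F [-2.8 -0.2 17.1] dp [0.4 0.  0.9] t 28.6
th 0.464 F [-6.6 -0.6 26.7] dp [0.5 0.  1.5] t 29.1
end 0.464
```

View pics/c6.png

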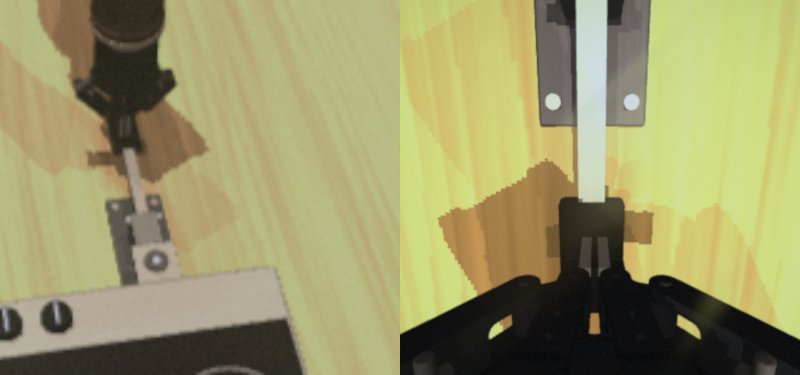

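The handle reached its stop: the load came on at half stroke and the force then rose sharply to 27 N. I'll return it under control and press again.

Run:
```python
from h import *
for th in (.44,.385,.33,.29,.26,.23,.2,.165,.11,.055,0): go(th,0,.015);stat(th)
go(0,.004,.02);arm.pause(.4);stat(0)
print("end",press());arm.pause(.5);stat(.44)
cv2.imwrite("pics/s7.png",arm.camera("scene")[:,:,::-1]);cv2.imwrite("pics/w7.png",arm.camera("wrist")[:,:,::-1])
a,b=cv2.imread("pics/s6.png"),cv2.imread("pics/s7.png");print("diff to first press",cv2.absdiff(a,b)[140:400].max(),cv2.absdiff(a,b)[140:400].mean())
```

```text
th 0.440 F [-1.3  0.7  7.7] dp [0.4 0.  0.4] t 29.5
th 0.385 F [ 0.3 -0.3  8.3] dp [0.4 0.  0.4] t 30.2
th 0.330 F [ 0.2 -0.2  8.5] dp [0.4 0.  0.4] t 30.8
th 0.290 F [ 0.5 -0.5  7.3] dp [0.5 0.  0.4] t 31.3
th 0.260 F [ 0.5 -0.5  8.5] dp [0.5 0.  0.4] t 31.7
th 0.230 F [ 1.  -0.5  7.5] dp [0.5 0.  0.4] t 32.1
th 0.200 F [ 1.9 -1.   2.6] dp [ 0.  -0.  -0.3] t 32.6
th 0.165 F [-0.   0.5  1.3] dp [-0.  -0.  -0.2] t 33.0
th 0.110 F [1.3 0.1 2. ] dp [ 0.1  0.  -0.2] t 33.7
th 0.055 F [1.  0.3 1. ] dp [ 0.1  0.  -0.2] t 34.3
th 0.000 F [ 1.7 -0.4  1.3] dp [ 0.1 -0.  -0.2] t 35.0
th 0.000 F [ 1.   0.1 -0.6] dp [ 1.7 -0.1  3.6] t 35.7
th 0.000 F [ 1.1 -0.3  1. ] dp [-0.   0.  -0.1] t 36.0
th 0.055 F [-0.9 -0.   1.7] dp [-0.2 -0.   0.3] t 36.5
th 0.110 F [-0.4 -0.3  1.8] dp [-0.1  0.   0.2] t 36.9
th 0.165 F [-0.6 -0.2  1.8] dp [-0.1 -0.   0.2] t 37.4
th 0.220 F [ 0.7 -0.1  1.7] dp [0.4 0.  0.3] t 37.8
th 0.275 F [0.6 0.3 8.1] dp [0.5 0.  0.6] t 38.3
th 0.330 F [-0.6 -0.4  9.1] dp [0.5 0.  0.6] t 38.7
th 0.385 F [ 0.5 -0.2  9.3] dp [0.4 0.1 0.5] t 39.2
th 0.440 F [-0.8  0.6  8.5] dp [0.4 0.  0.5] t 39.6
th 0.452 F [-3.  -1.4 16.4] dp [0.5 0.  0.9] t 40.0
th 0.464 F [-6.1 -0.8 26.5] dp [0.5 0.1 1.5] t 40.4
end 0.464
th 0.440 F [-5.8 -1.3 27.7] dp [ 0.4  0.  -1.8] t 40.9
diff to first press 33 1.8333613782051281
```

The second press matches the first, and the handle is held steady against its stop.

```bash
python3 -c "
from bench import arm
print(arm.hand_in())"
```

```text
the job is handed in; nothing more can be done
None
```

I handed the job in at about 41 s with the jack set under the lift point to within about 1 mm. It was pumped down, let up under control and pumped down again, and is held at its stop with about 27 N. The hob's front should be up; I judged that from the push force and a match with the first-press picture, and the judge's verdict isn't shown.

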